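# Lever up a heavy bin lid and hold it

## Robot

A 6-joint arm with a two-finger parallel gripper is mounted at the origin on the work surface; the furniture and walls round the work are solid. World frame = base frame: x ahead of the robot, y to its left, z up, the work surface at z = 0. Lengths are in m, angles in rad, forces in N, time in s.
With the tool pointing down it reaches from about 0.225 to 0.875 m from the base axis. Payload 3.4 kg.
Tool frame: the origin (TCP) lies midway between the tips of the shut fingers; the grasp point (between the pads) lies 19 mm behind it; z points along the fingers, x is the direction in which the jaws open and shut, and the axes are right-handed (so a half turn about z gives the same grasp; the last joint's range is limited). The gripper opens to 85 mm and grips with 20 to 120 N. Pads are 22 mm wide; open, the fingers measure 114 mm over their backs; the gripper's body (76 mm by 85 mm) begins 54 mm behind the grasp point. The pads swing forward as they close: fully open they stand 13 mm farther back than shut.
Start: joints at [-1.369, 0.276, 1.505, -0, 1.361, -0.121], TCP at [0.182, -0.545, 0.231] pointing down, gripper open.
Joint ranges: [-2.89, 2.89], [-0.75, 2.08], [0.22, 2.7], [-1.18, 4.32], [0.11, 2.71], [-2.7, 2.7]. Speed limits (rad/s): [2.57, 2.57, 3.14, 3.14, 3.14, 3.14].

## Interface

Orientations are given as a unit quaternion [w, x, y, z].
In Python, from station import arm, read_camera gives the robot as it stands.
- The arm moves only by the tool send_rows, never from a script. Its argument "targets" is a list of rows, each an object of numbers: "x", "y", "z": the shift along the tool's x, y, z in mm; "yaw": the turn about the tool's z in rad; "grip": the opening, from 0 (shut) to 1 (fully open). In form: [{"x": .., "y": .., "z": .., "yaw": .., "grip": ..}, ...]. A call has 1 to 5 rows; each row shifts and turns the commanded pose from where the row before left it, along the tool's axes as they then stand; what a row does not reach is not made up. A row lasts 1/10 s, in which the tool goes at most 50 mm and 8.59 degrees, less where a joint would pass 70% of its speed; a pose out of reach is approached as far as the arm can. A call is refused whole if a number of a shift passes 50 or a number of a turn 0.15, either way. A call with a gripper value outside its range is refused whole. The fingers move at their own pace and stop on an object; the grip force is fixed at half the most. Time passes only in rows, so rows that do not move let the fingers close. It gives the time, the measured TCP pose, the force and the opening at its end, in the units of the state.
- arm.get_state(): the state, without advancing time (a new reading comes with each control period).
- read_camera(name): name is "side" or "top"; returns a dict with "color" (420x560x3 uint8, blue, green, red), "fx", "fy", "cx", "cy" (pixels), "T" (4x4, takes a point from camera to world coordinates). Camera axes: x right, y down, z forward; pixel columns grow to the right and rows downward; lengths in m; the calibration is good to about 2 mm. A picture is of the moment at which its call begins. There is no depth.
- arm.job_done(): hands the job in, once; it reports no verdict.
The state is a dict: "clock": time; "joints": joint angles; "qvel": joint speeds; "effort": joint torques, N m; "tcp_pos": TCP position; "ee_rot": TCP orientation; "ft_force": force on the tool from outside, world axes, zero at the start; "torque": the same for the moment, N m; "width": opening from 0.0 (shut) to 1.0 (fully open).
Only numpy, scipy, OpenCV 4.12 (cv2) and the standard library are available. Lean on these libraries where they do the work, as an engineer would, in place of code of your own. Each camera call takes 0.05 s, during which the arm holds its last target. There are 200 camera calls.

## Task

A wooden bin on the bench has a heavy flap lid that is raised with the loose lever lying in the saddle in front of it. Push on the lever's free end with your fingertips to slide it along its saddle until its steel foot is fully home under the lid's overhanging edge, then press the long end down as far as it goes to raise the lid. Finish while still holding the lever down with the lid up; do it by the lever alone (do not lift it out, do not push on the bin, its lid or the stand) and leave the loose block and the loose handle where they are.

Things in the scene. Friction and masses are not known exactly. Their poses are not given: they have to be found in the camera images.
- station: Fixed wooden stand and bin. Origin on the bench straight under the fulcrum rod; x points level along the lever towards the bin, z up. Base board 80 mm wide, 12 mm thick, x = -178 to +92 mm. Rest block for the foot 78 mm tall, x = 33 to 59 mm. Bin 85 (along x) x 150 x 97 mm, its front wall at x = 92 mm.
- lever: Loose lever, 0.42 kg, 257 mm long, lying level on rod and rest block: pale wooden arm 26 wide x 18 mm thick; steel foot 60 wide x 40 long x 18 mm at the bin end, whose weight keeps the long end up. Origin on its underside, over the rod when home; x towards the foot, z up. Slides with 2.5 mm side play, starts 25 to 32 mm short of home; sliding friction 2 to 4 N. Rocks about 0.38 rad.
- lever_toe (a point): middle of the foot's front face, 9 mm above the lever's underside; it meets the bin's front wall when the lever is home
- lever_butt (a point): middle of the end face of the lever's long (free) end, 18 mm high x 26 mm wide; push here towards the bin. 167 mm from the lever's origin
- lever_press (a point): point on the top face of the arm, 21 mm from the free end; press down here (about 5 to 10 N raises and holds the lid); it goes down about 55 mm
- bin_front (a point): fixed point on the bin's front wall, where the foot's front face (point lever_toe) comes to rest when the lever is home
- flap_lip (a point): middle of the lower front edge of the heavy lid: 99.5 mm above the bench when shut (3.5 mm above the top of the foot), about 130 mm with the lever fully down. The lid (160 mm wide, 1.1 to 2.1 kg) is hinged at the bin's far top edge, overhangs the bin's front wall by 22 mm and falls shut when let go
- spare_block: bystander: loose sawn wooden block 27 x 54 x 27 mm, origin under its centre
- palm_handle: bystander: loose turned bulb-shaped wooden handle, 51 mm wide, 85 mm tall, standing, origin under its centre
- fulcrum (a point): middle of the top of the steel fulcrum rod, 78 mm above the bench, on which the lever rocks. The rod lies between two dark upright cheeks, 104 mm tall, inner gap 31 mm, outer width 51 mm, reaching from 66 mm before the rod to 10 mm past it towards the bin
- stop_pad (a point): middle of the top of the rubber stop pad on the base board under the lever's long end, 20 mm above the bench, 44 x 50 mm: the long end lands on it when fully down

How it is judged:
On the way, in this order (a step that is already met when the one before it is completed fails the run):
1. the lever is pushed home: its foot within 10 mm of the bin's front wall, with the lid still shut (x of lever_toe in the frame of bin_front above -0.01 m and height (world z) of flap_lip below 0.103 m), for 0.1 s.
2. the long end is pressed down and the lid rises (height (world z) of flap_lip above 0.118 m and contact force between the fingers and lever above 1 N), for 0.2 s.
At the end, for the whole second after the job is handed in: Through the last second the fingers press on the lever (over 1 N), its long end is down (press point lower than 55 mm above the bench), its foot is still under the lid, and the lid is held still, its front edge more than 118 mm above the bench (about 18 mm above shut) (all of step 2 and contact force between lever and station above 1 N and x of lever_toe in the frame of bin_front above -0.022 m and height (world z) of lever_press below 0.055 m and linear speed of lever below 0.02 m/s); the arm keeps its last pose, push and grip.
It fails at once if the lever is lifted out of its saddle (height (world z) of lever above 0.095 m).
It fails at once if the robot pushes or leans on the bin, its lid or the stand (over 3 N) (contact force between any of the fingers, the arm and station above 3 N).
It fails at once if a bystander is moved by more than 20 mm (distance of any of spare_block, palm_handle from where it was at the start of the episode above 0.02 m).
It also fails if it takes over 40 s, if anything falls off the work surface, if the arm or the gripper's body presses on something with over 40 N, if the wrist force passes 120 N, or if a joint passes its speed limit or range.

## Working session

There is one attempt and no reset: what is moved stays moved. The work goes in short steps, Python scripts to look and compute and a tool call to move; the robot and the scene stay as the last step left them, time stands still between calls to the robot, and variables do not carry over. Pictures are saved under pics/ and viewed, about 8 in all and at most 12, crops included, and the job is handed in when it is done.

Besides the shell and the picture viewer there is one more tool, called after "Emit:" as name(argument=value, ...) on one line, values as JSON. send_rows: Moves the arm, as the interface text tells. Its arguments: {"type":"object","properties":{"targets":{"type":"array","items":{"type":"object","properties":{"x":{"type":"number"},"y":{"type":"number"},"z":{"type":"number"},"yaw":{"type":"number"},"grip":{"type":"number"}}}}},"required":["targets"]}

```bash
mkdir -p pics
python3 - <<'E'
from station import arm, read_camera
import cv2,numpy as np
for n in("side","top"):
    c=read_camera(n); cv2.imwrite(f"pics/{n}0.png",c["color"]); print(n,c["fx"],c["fy"],c["cx"],c["cy"]); print(np.round(c["T"],4).tolist())
s=arm.get_state(); print(s)
E
```

```text
side 388.420652144539 388.420652144539 279.96923189804517 210.2319938765948
[[-0.9816, -0.1283, 0.1417, 0.3048], [-0.1911, 0.6494, -0.736, 0.9979], [0.0024, -0.7495, -0.662, 0.6689], [0.0, 0.0, 0.0, 1.0]]
top 475.3022132099322 475.3022132099322 279.78043009563544 206.59371906011123
[[0.0069, -0.9967, 0.0814, 0.3552], [-0.9994, -0.0096, -0.0323, 0.3752], [0.0329, -0.0811, -0.9962, 0.9409], [0.0, 0.0, 0.0, 1.0]]
{'clock': 0.1, 'joints': array([-1.36901281e+00,  2.76571500e-01,  1.50603560e+00, -4.50752946e-06,
        1.36069598e+00, -1.21008316e-01]), 'qvel': array([ 0.00147488, -0.00207963, -0.00280623, -0.00132273, -0.00101744,
       -0.00151117]), 'effort': array([ 1.34243885e-03, -4.17701519e+01, -2.46404278e+01, -2.14468769e-04,
        5.74462465e-03, -7.88505815e-06]), 'tcp_pos': array([ 0.18229078, -0.54483322,  0.23049196]), 'ee_rot': array([-5.78197276e-04,  8.11546477e-01, -5.84287245e-01, -6.30145065e-04]), 'ft_force': array([ 0.45027651, -0.28063828,  0.70410452]), 'torque': array([ 0.02162175,  0.05145768, -0.0113284 ]), 'width': 1.0001335374091052}
```

View pics/side0.png

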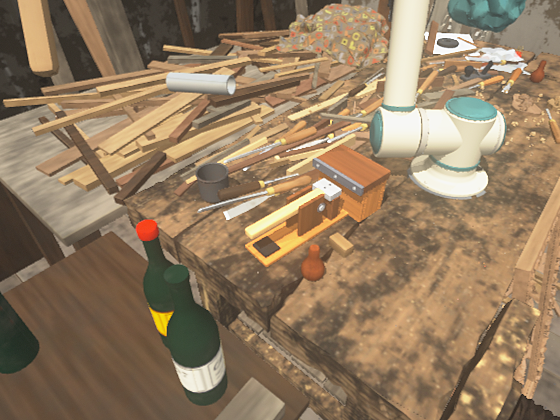

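View pics/top0.png

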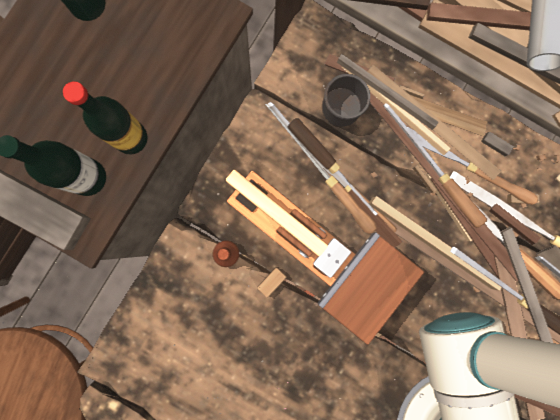

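Overview: in the top picture the lever runs from the butt (~232,180) to the foot (~330,258) and the bin (~372,288). The handle is at (225,253) and the block at (271,282). Next I'll enlarge both.

Run:
```python
import cv2
a=cv2.imread("pics/top0.png")[160:350,210:440]; cv2.imwrite("pics/topc.png",cv2.resize(a,None,fx=3.4,fy=3.1,interpolation=cv2.INTER_CUBIC)[:600,:800])
a=cv2.imread("pics/side0.png")[140:290,230:400]; cv2.imwrite("pics/sidec.png",cv2.resize(a,None,fx=4,fy=4,interpolation=cv2.INTER_CUBIC))
```

```text
(no output)
```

View pics/topc.png

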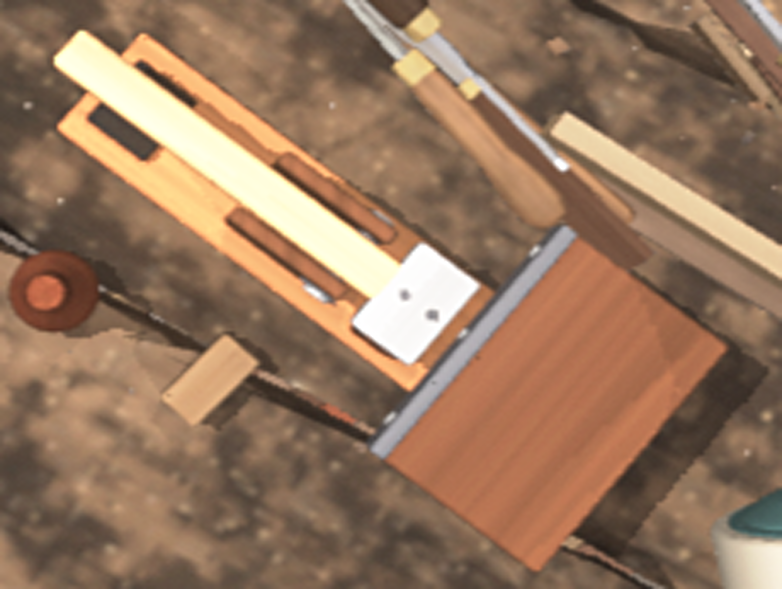

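View pics/sidec.png

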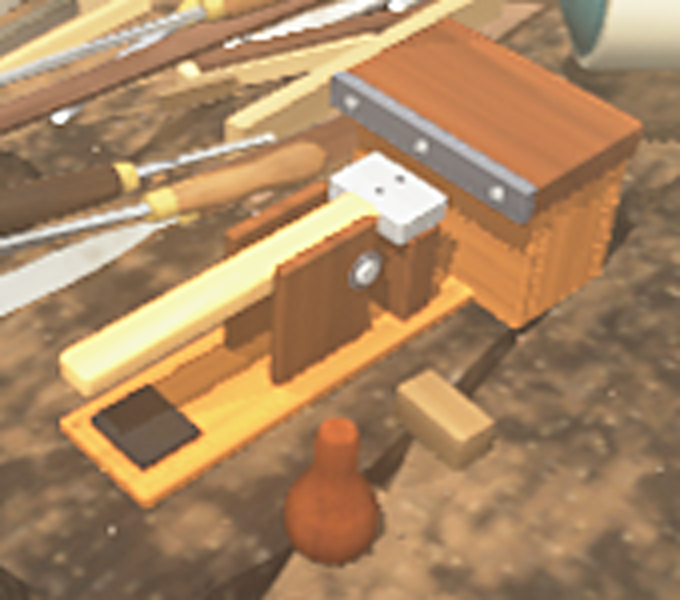

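```bash
cat > geo.py <<'E'
import numpy as np
from scipy.optimize import least_squares
K={"side":(388.42,279.97,210.23,np.array([[-0.9816,-0.1283,0.1417,0.3048],[-0.1911,0.6494,-0.736,0.9979],[0.0024,-0.7495,-0.662,0.6689]])),
"top":(475.30,279.78,206.59,np.array([[0.0069,-0.9967,0.0814,0.3552],[-0.9994,-0.0096,-0.0323,0.3752],[0.0329,-0.0811,-0.9962,0.9409]]))}
def proj(n,p):
    f,cx,cy,T=K[n]; q=(np.asarray(p)-T[:,3])@T[:,:3]
    return np.array([f*q[0]/q[2]+cx,f*q[1]/q[2]+cy])
def ray(n,uv,z):
    f,cx,cy,T=K[n]; d=T[:,:3]@[(uv[0]-cx)/f,(uv[1]-cy)/f,1]
    return T[:,3]+d*(z-T[2,3])/d[2]
def S2W(p,q):
    c,s=np.cos(q[2]),np.sin(q[2]); return np.array([q[0]+c*p[0]-s*p[1],q[1]+s*p[0]+c*p[1],p[2]])
E
python3 - <<'E'
from geo import *
T=lambda u,v:("top",210+u/3.4,160+v/3.1); S=lambda u,v:("side",230+u/4,140+v/4)
# (view, x,y,z, islever)
F=[(T(82,30),-167,13,96,1),(T(55,62),-167,-13,96,1),(T(422,243),50,30,96,1),(T(480,288),90,30,96,1),(T(353,324),50,-30,96,1),(T(410,363),90,-30,96,1),
(T(143,35),-178,40,12,0),(T(60,127),-178,-40,12,0),(T(413,388),92,-40,12,0),
(S(62,425),-178,40,12,0),(S(148,503),-178,-40,12,0),(S(62,355),-167,13,96,1),(S(86,372),-167,-13,96,1),(S(330,180),50,30,96,1),(S(378,152),90,30,96,1),(S(447,203),90,-30,96,1),(S(403,226),50,-30,96,1)]
def res(q):
    r=[]
    for (n,u,v),x,y,z,l in F:
        p=np.array([x-q[3]*1000*l,y+l*q[4]*1000,z])/1000; r+=list(proj(n,S2W(p,q))-[u,v])
    return np.array(r)
r=least_squares(res,[.35,.3,-2.5,.028,0],loss='soft_l1'); q=r.x
print(q, np.round(res(q).reshape(-1,2),1).tolist())
for nm,p in dict(butt=(-.167-q[3],0,.087),press=(-.146-q[3],0,.096),homepress=(-.146,0,.096),full=(0,0,0)).items(): print(nm,S2W(p,q).round(4))
print("handle",ray("top",(210+45/3.4,160+293/3.1),.085), "block",ray("top",(210+210/3.4,160+380/3.1),.027))
E
```

```text
[ 3.59373441e-01  2.88049360e-01 -2.24762472e+00  2.63939591e-02
  4.48561155e-04] [[-0.1, -0.7], [-1.5, 0.1], [0.0, -0.0], [0.4, -0.3], [-0.8, 0.2], [0.0, 1.9], [-0.7, -0.9], [-2.4, 0.7], [1.2, 4.3], [-0.5, -1.6], [-0.5, -0.9], [-1.2, -1.1], [0.2, 1.3], [0.2, -1.3], [-0.1, -0.7], [0.6, -1.8], [-0.2, -0.7]]
butt [0.4805 0.4388 0.087 ]
press [0.4673 0.4224 0.096 ]
homepress [0.4508 0.4019 0.096 ]
full [0.3594 0.288  0.    ]
handle [0.33828936 0.44788545 0.085     ] block [0.28454046 0.35983019 0.027     ]
```

Fit is good to about 1–2 px: lever heading −2.248 rad, 26 mm short of home, butt at (0.481, 0.439). The top picture of the base-board corner at x=92 is off by 4 px, since the bin hides it. I'll shut the gripper, rise, and swing round.

Emit:
send_rows(targets=[{"x": 0,"y": 0,"z": -35,"yaw": 0,"grip": 0},{"x": 0,"y": 0,"z": -35,"yaw": 0,"grip": 0},{"x": 3.7,"y": -45.9,"z": 0,"yaw": -0.08,"grip": 0},{"x": 3.7,"y": -45.9,"z": 0,"yaw": -0.08,"grip": 0},{"x": 3.7,"y": -45.9,"z": 0,"yaw": -0.08,"grip": 0}])

```text
clock: 0.6
tcp_pos: [0.3142, -0.5015, 0.3011]
ee_rot: [0.0, 0.876, -0.482, 0.0]
ft_force: [1.1, -0.7, -0.9]
width: 0.145
```

Emit:
send_rows(targets=[{"x": 3.7,"y": -45.9,"z": 0,"yaw": -0.08,"grip": 0},{"x": 3.7,"y": -45.9,"z": 0,"yaw": -0.08,"grip": 0},{"x": 3.7,"y": -45.9,"z": 0,"yaw": -0.08,"grip": 0},{"x": 3.7,"y": -45.9,"z": 0,"yaw": -0.08,"grip": 0},{"x": 3.7,"y": -45.9,"z": 0,"yaw": -0.08,"grip": 0}])

```text
clock: 1.1
tcp_pos: [0.4977, -0.3634, 0.3005]
ee_rot: [-0.0, 0.955, -0.298, -0.0]
ft_force: [-0.4, -0.0, -0.2]
width: -0.001
```

Emit:
send_rows(targets=[{"x": -1.9,"y": -48,"z": 0,"yaw": -0.078,"grip": 0},{"x": -1.9,"y": -48,"z": 0,"yaw": -0.078,"grip": 0},{"x": -1.9,"y": -48,"z": 0,"yaw": -0.078,"grip": 0},{"x": -1.9,"y": -48,"z": 0,"yaw": -0.078,"grip": 0},{"x": -1.9,"y": -48,"z": 0,"yaw": -0.078,"grip": 0}])

```text
clock: 1.6
tcp_pos: [0.5926, -0.144, 0.3005]
ee_rot: [-0.0, 0.994, -0.107, -0.0]
ft_force: [0.1, 0.0, -0.6]
width: -0.001
```

Emit:
send_rows(targets=[{"x": -1.9,"y": -48,"z": 0,"yaw": -0.078,"grip": 0},{"x": -1.9,"y": -48,"z": 0,"yaw": -0.078,"grip": 0},{"x": -1.9,"y": -48,"z": 0,"yaw": -0.078,"grip": 0},{"x": -1.9,"y": -48,"z": 0,"yaw": -0.078,"grip": 0},{"x": -1.9,"y": -48,"z": 0,"yaw": -0.078,"grip": 0}])

```text
clock: 2.1
tcp_pos: [0.5972, 0.0948, 0.3005]
ee_rot: [-0.0, 0.996, 0.087, -0.0]
ft_force: [0.8, 0.6, -1.4]
width: 0.0
```

Emit:
send_rows(targets=[{"x": -1.9,"y": -48,"z": 0,"yaw": -0.078,"grip": 0},{"x": -1.9,"y": -48,"z": 0,"yaw": -0.078,"grip": 0},{"x": -1.9,"y": -48,"z": 0,"yaw": -0.078,"grip": 0},{"x": -1.9,"y": -48,"z": 0,"yaw": -0.078,"grip": 0},{"x": 0,"y": 0,"z": 0,"yaw": -0.11,"grip": 0}])

```text
clock: 2.6
tcp_pos: [0.5322, 0.2795, 0.3008]
ee_rot: [-0.002, 0.955, 0.298, -0.001]
ft_force: [1.4, -0.2, 0.2]
width: -0.002
```

Emit:
send_rows(targets=[{"x": 0,"y": 0,"z": 0,"yaw": -0.15,"grip": 0},{"x": 0,"y": 0,"z": 0,"yaw": -0.15,"grip": 0},{"x": 0,"y": 0,"z": 0,"yaw": 0,"grip": 0},{"x": 0,"y": 0,"z": 0,"yaw": 0,"grip": 0}])

```text
clock: 3.0
tcp_pos: [0.5355, 0.2739, 0.3009]
ee_rot: [0.0, 0.902, 0.431, -0.0]
ft_force: [-1.0, 0.1, 0.2]
width: -0.003
```

```bash
cat >> geo.py <<'E'
Q=np.array([.35937,.28805,-2.24762])
def where(s,d=.0264):
    """TCP in station frame (mm), tool-x angle error to lever axis"""
    R=np.array([[np.cos(Q[2]),np.sin(Q[2])],[-np.sin(Q[2]),np.cos(Q[2])]])
    w,x,y,z=s["ee_rot"]; a=np.arctan2(2*(x*y+w*z),1-2*(y*y+z*z))
    print("t",s["clock"],"station xy",(R@(s["tcp_pos"][:2]-Q[:2])*1e3).round(1),"z",round(s["tcp_pos"][2]*1e3,1),"toolx-axis err",round((a-Q[2]-np.pi+np.pi)%(2*np.pi)-np.pi,4),"F along/side/z",(R@s["ft_force"][:2]).round(1),s["ft_force"][2].round(1))
E
python3 -c "
from station import arm
from geo import *
s=arm.get_state();where(s);print(s['joints'])"
```

```text
t 3.0 station xy [-99.3 146.2] z 300.9 toolx-axis err -0.0031 F along/side/z [ 0.5 -0.8] 0.2
[ 3.57206391e-01  2.88255171e-01  1.31764695e+00 -1.03401095e-04
  1.53646703e+00 -5.33648379e-01]
```

Emit:
send_rows(targets=[{"x": 33,"y": -36.5,"z": 0,"yaw": 0,"grip": 0},{"x": 33,"y": -36.5,"z": 0,"yaw": 0,"grip": 0},{"x": 33,"y": -36.5,"z": 0,"yaw": 0,"grip": 0},{"x": 33,"y": -36.5,"z": 0,"yaw": 0,"grip": 0},{"x": 0,"y": 0,"z": 30,"yaw": 0,"grip": 0}])

```text
clock: 3.5
tcp_pos: [0.5047, 0.476, 0.2743]
ee_rot: [-0.003, 0.901, 0.434, 0.005]
ft_force: [-0.4, -0.4, -0.1]
width: -0.002
```

Emit:
send_rows(targets=[{"x": 0,"y": 0,"z": 45,"yaw": 0,"grip": 0},{"x": 0,"y": 0,"z": 45,"yaw": 0,"grip": 0},{"x": 0,"y": 0,"z": 45,"yaw": 0,"grip": 0},{"x": 0,"y": 0,"z": 0,"yaw": 0,"grip": 0},{"x": 0,"y": 0,"z": 0,"yaw": 0,"grip": 0}])

```text
clock: 4.0
tcp_pos: [0.5047, 0.4682, 0.1363]
ee_rot: [0.0, 0.902, 0.431, -0.001]
ft_force: [0.8, -0.1, 0.4]
width: -0.001
```

```bash
cat > look.py <<'E'
import sys,cv2
from station import arm,read_camera
from geo import *
n=sys.argv[1]
a=read_camera("top")["color"][140:330,190:420]; b=read_camera("side")["color"][130:290,230:400]
a=cv2.resize(a,(400,330),interpolation=cv2.INTER_CUBIC);b=cv2.resize(b,(400,376),interpolation=cv2.INTER_CUBIC)[:330]
cv2.imwrite(f"pics/{n}.png",cv2.hconcat([a,b])); where(arm.get_state())
E
python3 look.py behind
```

```text
t 4.1 station xy [-233.5    0.9] z 139.4 toolx-axis err -0.001 F along/side/z [0.5 0.1] 0.1
```

View pics/behind.png

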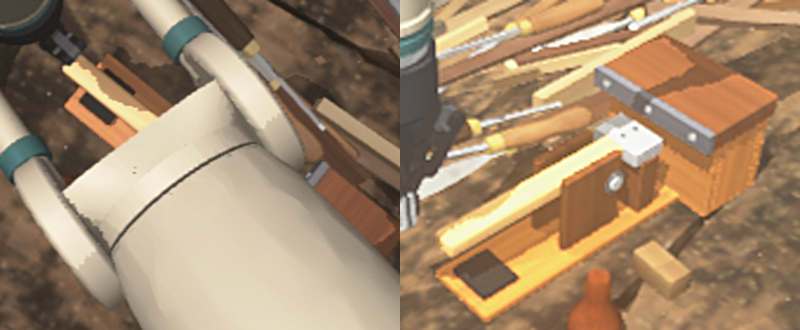

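The fingers are behind and above the butt and in line with it (butt at ~(440,245) in the side half). Next I descend and creep forward.

Emit:
send_rows(targets=[{"x": 0,"y": -1,"z": 30,"yaw": 0,"grip": 0},{"x": 0,"y": 0,"z": 30,"yaw": 0,"grip": 0},{"x": 0,"y": 0,"z": 0,"yaw": 0,"grip": 0},{"x": -7,"y": 0,"z": 0,"yaw": 0,"grip": 0},{"x": -7,"y": 0,"z": 0,"yaw": 0,"grip": 0}])

```text
clock: 4.6
tcp_pos: [0.4963, 0.4588, 0.0793]
ee_rot: [-0.0, 0.902, 0.432, 0.002]
ft_force: [-0.6, -0.1, 0.8]
width: -0.003
```

Emit:
send_rows(targets=[{"x": -3,"y": 0,"z": 0,"yaw": 0,"grip": 0},{"x": -3,"y": 0,"z": 0,"yaw": 0,"grip": 0},{"x": -3,"y": 0,"z": 0,"yaw": 0,"grip": 0}])

```text
clock: 4.9
tcp_pos: [0.4894, 0.451, 0.0772]
ee_rot: [-0.0, 0.902, 0.432, 0.001]
ft_force: [0.1, -0.3, -0.2]
width: 0.001
```

Emit:
send_rows(targets=[{"x": -3,"y": 0,"z": 0,"yaw": 0,"grip": 0},{"x": -3,"y": 0,"z": 0,"yaw": 0,"grip": 0},{"x": -3,"y": 0,"z": 0,"yaw": 0,"grip": 0}])

```text
clock: 5.2
tcp_pos: [0.4845, 0.4447, 0.0768]
ee_rot: [-0.0, 0.902, 0.432, 0.001]
ft_force: [1.9, 2.0, 1.4]
width: -0.003
```

```bash
python3 look.py push1
```

```text
t 5.3 station xy [-199.5   -0.7] z 76.5 toolx-axis err -0.0001 F along/side/z [-2.7  0.3] 0.4
```

View pics/push1.png

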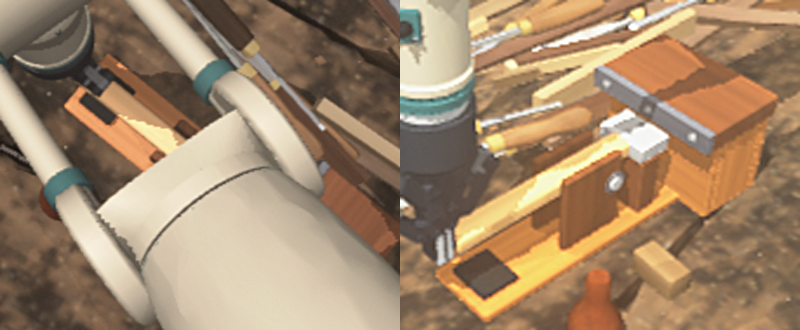

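Contact at 2.7 N, and the lever is starting to slide. I'll push on until the force rises at the bin wall.

Emit:
send_rows(targets=[{"x": -3,"y": 0.4,"z": 0,"yaw": 0,"grip": 0},{"x": -3,"y": 0.4,"z": 0,"yaw": 0,"grip": 0},{"x": -3,"y": 0,"z": 0,"yaw": 0,"grip": 0},{"x": -3,"y": 0,"z": 0,"yaw": 0,"grip": 0},{"x": -2,"y": 0,"z": 0,"yaw": 0,"grip": 0}])

```text
clock: 5.8
tcp_pos: [0.4754, 0.4323, 0.0763]
ee_rot: [0.0, 0.902, 0.432, 0.0]
ft_force: [2.0, 2.2, 0.3]
width: -0.0
```

Emit:
send_rows(targets=[{"x": -2,"y": 0,"z": 0,"yaw": 0,"grip": 0},{"x": -2,"y": 0,"z": 0,"yaw": 0,"grip": 0}])

```text
clock: 6.0
tcp_pos: [0.473, 0.4294, 0.0763]
ee_rot: [-0.0, 0.902, 0.432, 0.0]
ft_force: [2.8, 3.8, 1.9]
width: -0.001
```

```bash
python3 -c "
from station import arm
from geo import *
where(arm.get_state())"
```

```text
t 6.0 station xy [-1.814e+02  1.000e-01] z 76.3 toolx-axis err 0.0 F along/side/z [-4.7 -0.2] 1.9
```

Emit:
send_rows(targets=[{"x": -1.5,"y": 0,"z": 0,"yaw": 0,"grip": 0},{"x": -1.5,"y": 0,"z": 0,"yaw": 0,"grip": 0}])

```text
clock: 6.2
tcp_pos: [0.4716, 0.4277, 0.0765]
ee_rot: [-0.0, 0.902, 0.432, 0.001]
ft_force: [4.1, 5.4, -0.1]
width: -0.002
```

Emit:
send_rows(targets=[{"x": -1.5,"y": 0,"z": 0,"yaw": 0,"grip": 0},{"x": 0,"y": 0,"z": 0,"yaw": 0,"grip": 0}])

```text
clock: 6.4
tcp_pos: [0.4716, 0.4277, 0.0768]
ee_rot: [-0.001, 0.902, 0.432, 0.002]
ft_force: [3.7, 7.0, 0.4]
width: 0.0
```

```bash
python3 look.py push2
```

```text
t 6.5 station xy [-179.2   -0. ] z 76.7 toolx-axis err -0.0004 F along/side/z [-7.6 -0.5] 0.1
```

View pics/push2.png

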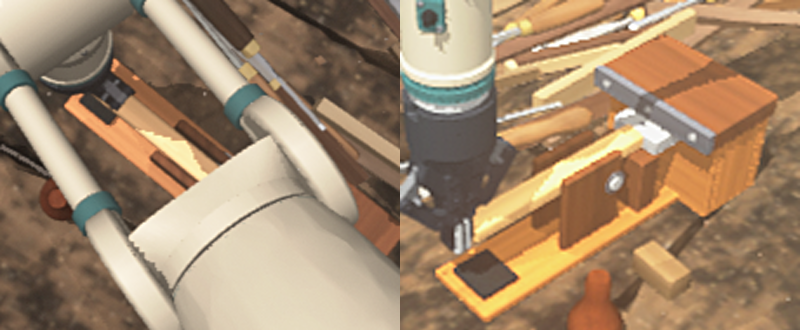

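It stalls at TCP x=−179 with the force up to 7.6 N. The foot is seen under the lid strip at ~(655,140), the lid is shut, and the butt is at −167, which is home. One more nudge to confirm, then I back off, rise and go over the press point.

Emit:
send_rows(targets=[{"x": -1.5,"y": 0,"z": 0,"yaw": 0,"grip": 0},{"x": 0,"y": 0,"z": 0,"yaw": 0,"grip": 0}])

```text
clock: 6.7
tcp_pos: [0.4717, 0.4277, 0.0771]
ee_rot: [-0.002, 0.902, 0.432, 0.004]
ft_force: [5.8, 7.8, -0.3]
width: -0.001
```

Emit:
send_rows(targets=[{"x": 8,"y": 0,"z": 0,"yaw": 0,"grip": 0},{"x": 8,"y": 0,"z": 0,"yaw": 0,"grip": 0},{"x": 0,"y": 0,"z": -20,"yaw": 0,"grip": 0},{"x": 0,"y": 0,"z": -20,"yaw": 0,"grip": 0},{"x": 0,"y": 0,"z": 0,"yaw": 0,"grip": 0}])

```text
clock: 7.2
tcp_pos: [0.48, 0.4375, 0.118]
ee_rot: [0.0, 0.902, 0.432, 0.001]
ft_force: [0.2, 0.1, 0.8]
width: 0.0
```

```bash
python3 -c "
from station import arm
from geo import *
where(arm.get_state())"
```

```text
t 7.2 station xy [-192.1    0.4] z 118.0 toolx-axis err 0.0002 F along/side/z [-0.2  0.1] 0.8
```

Emit:
send_rows(targets=[{"x": -15,"y": 0,"z": 0,"yaw": 0,"grip": 0},{"x": -15,"y": 0,"z": 0,"yaw": 0,"grip": 0},{"x": -15,"y": 0,"z": 0,"yaw": 0,"grip": 0},{"x": 0,"y": 0,"z": 0,"yaw": 0,"grip": 0},{"x": 0,"y": 0,"z": 14,"yaw": 0,"grip": 0}])

```text
clock: 7.7
tcp_pos: [0.4519, 0.4027, 0.103]
ee_rot: [-0.0, 0.902, 0.432, 0.001]
ft_force: [0.7, 0.9, 0.7]
width: -0.003
```

Emit:
send_rows(targets=[{"x": 0,"y": 0,"z": 4,"yaw": 0,"grip": 0},{"x": 0,"y": 0,"z": 4,"yaw": 0,"grip": 0},{"x": 0,"y": 0,"z": 4,"yaw": 0,"grip": 0},{"x": 0,"y": 0,"z": 4,"yaw": 0,"grip": 0},{"x": 0,"y": 0,"z": 4,"yaw": 0,"grip": 0}])

```text
clock: 8.2
tcp_pos: [0.4514, 0.4023, 0.0838]
ee_rot: [0.0, 0.902, 0.432, 0.0]
ft_force: [-2.4, -1.5, 11.1]
width: 0.001
```

```bash
python3 look.py press1
```

```text
t 8.3 station xy [-146.8    0.2] z 83.6 toolx-axis err 0.0002 F along/side/z [ 3.3 -0.4] 9.7
```

View pics/press1.png

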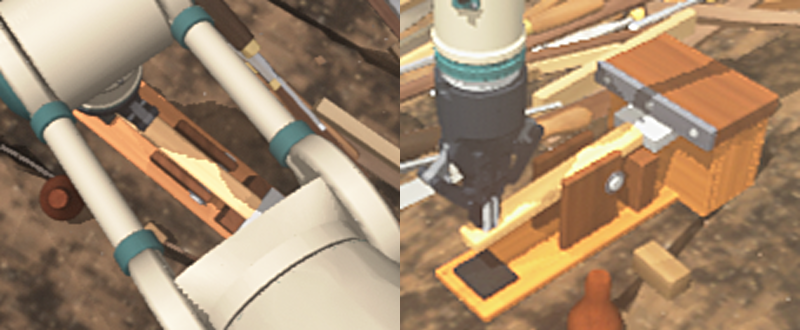

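The press works: 10 N, lever tipping, lid starting to lift. I'll continue down in steps, drifting slightly towards the bin with the arc.

Emit:
send_rows(targets=[{"x": -0.5,"y": 0,"z": 4,"yaw": 0,"grip": 0},{"x": -0.5,"y": 0,"z": 4,"yaw": 0,"grip": 0},{"x": -0.5,"y": 0,"z": 4,"yaw": 0,"grip": 0},{"x": -0.5,"y": 0,"z": 4,"yaw": 0,"grip": 0},{"x": -0.5,"y": 0,"z": 4,"yaw": 0,"grip": 0}])

```text
clock: 8.8
tcp_pos: [0.4514, 0.4017, 0.0647]
ee_rot: [-0.001, 0.902, 0.432, 0.003]
ft_force: [-0.4, -0.4, 11.2]
width: 0.001
```

Emit:
send_rows(targets=[{"x": -0.5,"y": 0,"z": 4,"yaw": 0,"grip": 0},{"x": -0.5,"y": 0,"z": 4,"yaw": 0,"grip": 0},{"x": -0.5,"y": 0,"z": 4,"yaw": 0,"grip": 0},{"x": 0,"y": 0,"z": 2,"yaw": 0,"grip": 0},{"x": 0,"y": 0,"z": 0,"yaw": 0,"grip": 0}])

```text
clock: 9.3
tcp_pos: [0.4501, 0.4002, 0.05]
ee_rot: [-0.0, 0.902, 0.432, 0.002]
ft_force: [-1.0, -1.4, 8.4]
width: 0.002
```

```bash
python3 look.py press2
```

```text
t 9.4 station xy [-144.2    0.5] z 50.0 toolx-axis err 0.0001 F along/side/z [1.5 0.3] 7.9
```

View pics/press2.png

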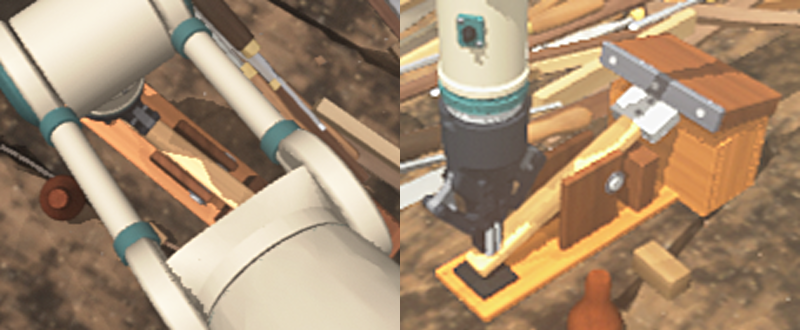

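The lid is clearly up and the butt is almost on the pad. A few more mm until it bottoms.

Emit:
send_rows(targets=[{"x": 0,"y": 0,"z": 2,"yaw": 0,"grip": 0},{"x": 0,"y": 0,"z": 2,"yaw": 0,"grip": 0},{"x": 0,"y": 0,"z": 0,"yaw": 0,"grip": 0}])

```text
clock: 9.7
tcp_pos: [0.4495, 0.3996, 0.0458]
ee_rot: [-0.0, 0.902, 0.432, 0.001]
ft_force: [-1.5, -2.6, 7.5]
width: 0.0
```

Emit:
send_rows(targets=[{"x": 0,"y": 0,"z": 2,"yaw": 0,"grip": 0},{"x": 0,"y": 0,"z": 0,"yaw": 0,"grip": 0}])

```text
clock: 9.9
tcp_pos: [0.4495, 0.3996, 0.0453]
ee_rot: [0.0, 0.902, 0.432, 0.001]
ft_force: [-2.2, -2.6, 16.3]
width: 0.002
```

Emit:
send_rows(targets=[{"x": 0,"y": 0,"z": 1.5,"yaw": 0,"grip": 0},{"x": 0,"y": 0,"z": 0,"yaw": 0,"grip": 0}])

```text
clock: 10.1
tcp_pos: [0.4496, 0.3996, 0.045]
ee_rot: [-0.0, 0.902, 0.432, 0.002]
ft_force: [-3.9, -3.9, 23.6]
width: -0.001
```

Bottomed on the pad at z=45 mm, with the force rising to 24 N. I'll hold a moment and check.

Emit:
send_rows(targets=[{"x": 0,"y": 0,"z": 0,"yaw": 0,"grip": 0},{"x": 0,"y": 0,"z": 0,"yaw": 0,"grip": 0},{"x": 0,"y": 0,"z": 0,"yaw": 0,"grip": 0},{"x": 0,"y": 0,"z": 0,"yaw": 0,"grip": 0},{"x": 0,"y": 0,"z": 0,"yaw": 0,"grip": 0}])

```text
clock: 10.6
tcp_pos: [0.4496, 0.3996, 0.045]
ee_rot: [-0.0, 0.902, 0.432, 0.002]
ft_force: [-4.2, -3.9, 23.5]
width: 0.001
```

```bash
python3 look.py final
```

```text
t 10.7 station xy [-143.5    0.5] z 45.1 toolx-axis err 0.0004 F along/side/z [ 6.  -1.5] 24.1
```

View pics/final.png

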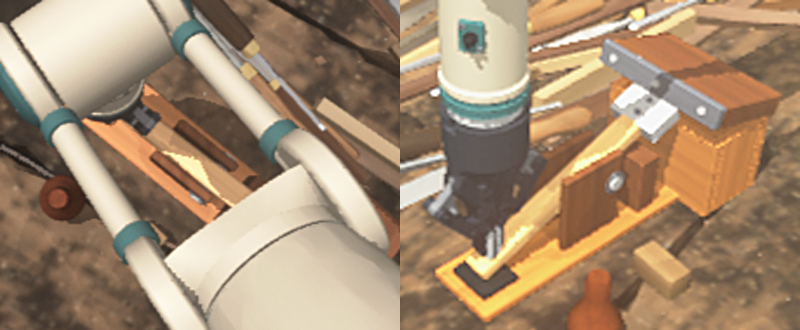

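The lid is up, the butt is on the pad, and the bystanders are in place. One numeric check that the foot has not slipped back: compare the predicted corners with the picture.

Run:
```python
from geo import *
def pt(x,y,z,a,d):
    x=x-d; c,s=np.cos(a),np.sin(a)  # rock about rod top
    X,Z=c*x-s*z,78+s*x+c*z
    u,v=proj("side",S2W(np.array([X,y,Z])/1e3,Q)); return round((u-230)*400/170+400),round((v-130)*376/160)
for a in(.36,.38):
  for d in(0,8):
    print(a,d,"rear-right foot top",pt(50,-30,18,a,d),"rear-left",pt(50,30,18,a,d),"rear-right bottom",pt(50,-30,0,a,d),"butt -13 bottom",pt(-167,-13,0,a,d),"butt+13 top",pt(-167,13,18,a,d))
import cv2
b=cv2.imread("pics/final.png")[40:300,440:760]; cv2.imwrite("pics/finc.png",cv2.resize(b,None,fx=2.2,fy=2.2))
```

```text
0.36 0 rear-right foot top (650, 135) rear-left (608, 107) rear-right bottom (653, 146) butt -13 bottom (486, 284) butt+13 top (463, 260)
0.36 8 rear-right foot top (645, 140) rear-left (602, 112) rear-right bottom (648, 151) butt -13 bottom (480, 290) butt+13 top (457, 266)
0.38 0 rear-right foot top (650, 135) rear-left (607, 107) rear-right bottom (653, 145) butt -13 bottom (487, 286) butt+13 top (464, 262)
0.38 8 rear-right foot top (645, 140) rear-left (602, 112) rear-right bottom (648, 150) butt -13 bottom (481, 292) butt+13 top (458, 268)
```

View pics/finc.png

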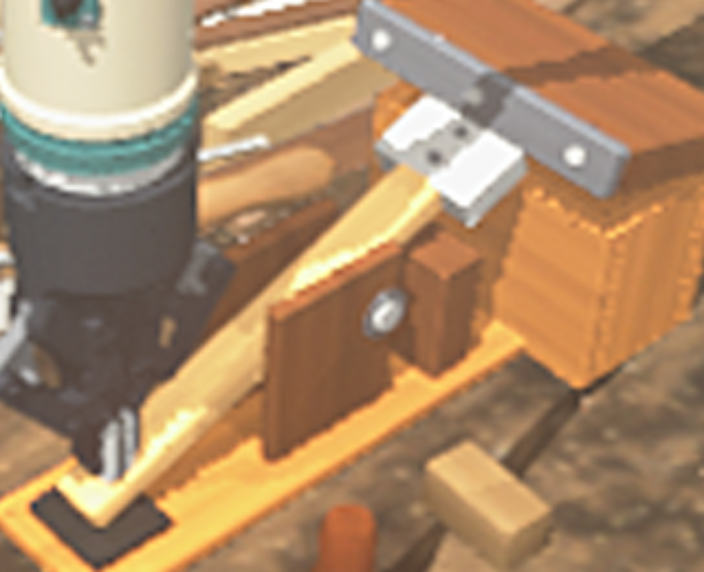

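The foot's rear corners are seen at (654,136) and (612,105), against (650,135) and (607,107) predicted for a lever fully home, so it hasn't slipped. Handing in.

```bash
python3 -c "
from station import arm
from geo import *
arm.job_done(); where(arm.get_state())"
```

```text
the job is handed in; nothing more can be done
the job is handed in; nothing more can be done
```

I pushed the lever home with shut fingertips, then pressed its long end down onto the stop pad. I handed the job in at about 10.7 s of the 40 s, still holding the lever down with the lid up. The hand-in gives no verdict, and I couldn't read the arm's state afterwards.

- **Pushed home:** the lever started about 26 mm short. It slid at about 3–5 N, then stopped dead; pushing further raised the force to about 10 N with no movement. The camera showed the foot under the lid edge and the lid still shut.
- **Pressed down:** it took about 8–11 N on the way down. The fingers stopped at 45 mm above the bench when the lever met the pad, and the final hold was steady at about 24 N. That is firmer than the 5–10 N needed because the lever is held against the pad.
- **Last check:** the foot's rear corners were within 2–5 pixels of where they should be with the lever fully home and tilted, so it hadn't slipped back. The block and handle looked untouched. I judged the lid height from the picture and did not measure it.
- **Disagreements:** one corner of the base board was about 4 pixels off in the first pose fit, because the bin hides it. During the hold there was also an unexplained sideways force of about 6 N along the lever, but nothing moved.

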